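# Bolt the guard of the vial shaker

## Robot

A 6-joint arm with a two-finger parallel gripper is mounted at the origin on the work surface. World frame = base frame: x ahead of the robot, y to its left, z up, the work surface at z = 0. Lengths are in m, angles in degrees, forces in N, time in s.
With the tool pointing down it reaches from about 0.25 to 0.725 m from the base axis. Payload 4 kg.
Tool frame: the origin (TCP) lies midway between the tips of the shut fingers; the grasp point (between the pads) lies grip_depth behind it (grip_depth is the distance from the TCP to the grasp point, in m); x points along the fingers, z is the direction in which the jaws open and shut, and the axes are right-handed (so a half turn about x gives the same grasp; the last joint's range is limited). The gripper opens to 85 mm and grips with 20 to 120 N. Pads are 22 mm wide; open, the fingers measure 114 mm over their backs; the gripper's body (76 mm by 85 mm) begins 54 mm behind the grasp point. The pads swing forward as they close: fully open they stand 13 mm farther back than shut.
Start: joints at [66.635, 13.785, 0.286, 76.501, 0, 90], TCP at [0.198, 0.459, 0.231] pointing down, gripper open.
Joint ranges: [-155.79, 155.79], [-60.16, 107.12], [-62.33, 73.08], [-114, 123.19], [-81.49, 82.49], [-180, 180]. Speed limits (degrees/s): [159.86, 159.86, 180, 180, 180, 180].

## Interface

Orientations are given as [roll, pitch, yaw] about the fixed x, y, z axes, in that order (R = Rz(yaw) Ry(pitch) Rx(roll)).
In Python, from workcell import state, grab_frame, camera_params, close_job, grip_depth gives the robot as it stands.
- The arm moves only by the tool jog_arm, never from a script. Its argument "plan" is a list of rows, each a list of 7 numbers: the turn, a rotation vector about the tool's x, y, z in degrees, then the shift along the tool's x, y, z in mm, then the gripper command: -1 is fully open, 1 is shut, values between are in proportion. In form: [[rx, ry, rz, x, y, z, grip], ...]. A call has 1 to 12 rows; each row is the pose to reach, as a shift and turn from the pose measured when the call began, along the tool's axes at that moment; what a row does not reach only later rows make up. A row lasts 1/8 s, in which the tool goes at most 62.5 mm and 10.7 degrees, less where a joint would pass 70% of its speed; a pose out of reach is approached as far as the arm can. A call with a gripper value outside its range is refused whole. The fingers move at their own pace and stop on an object; "force" is the grip in N (left out, the last holds). Time passes only in rows, so rows that repeat a pose let the fingers close. It gives the time, the measured TCP pose, the force and the opening at its end, in the units of the state.
- state(): the state, without advancing time (a new reading comes with each control period).
- grab_frame(name): name is "scene" or "top" or "wrist"; returns the picture (400x640x3 uint8, red, green, blue); there is no depth.
- camera_params(name): a dict with "fx", "fy", "cx", "cy" (pixels), "view" (4x4, takes a point from world to camera coordinates); the wrist camera has in their place "T_tool_cam" (4x4, takes a point from camera to tool coordinates, whose origin is the TCP and whose axes are the tool frame's). Camera axes: x right, y down, z forward; pixel columns grow to the right and rows downward; lengths in m; the calibration is good to about 2 mm. A picture is of the moment at which its call begins: read the wrist's pose just before it. camera_params takes no time and is no camera call.
- close_job(): hands the job in, once; it reports no verdict.
The state is a dict: "time_s": time; "joint_pos": joint angles; "dq": joint speeds; "tau": joint torques, N m; "eef_pos": TCP position; "tool_rot": TCP orientation; "ft_force": force on the tool from outside, world axes, zero at the start; "moment": the same for the moment, N m; "gripper_width": finger opening in m.
Only numpy, scipy, OpenCV 4.12 (cv2) and the standard library are available. Lean on these libraries where they do the work, as an engineer would, in place of code of your own. Each camera call takes 0.05 s, during which the arm holds its last target. There are 200 camera calls.

## Task

Lock the shaker's guard: press the red spring catch down with one fingertip and, while it stays down, push the bolt's orange tab sideways with the other fingertip until the bolt is fully home in the yellow keeper, then let the catch spring all the way back up and move away. Only push and press, grasp nothing, and leave the two vials and the beaker standing where they are.

Things in the scene. Friction and masses are not known exactly. Their poses are not given: they have to be found in the camera images.
- shaker: White bench shaker, 260 (x) x 300 (y) mm, fixed to the table. Origin: centre of its underside, on the table. x points from the red catch across the bolt to the clear guard hood, y is the way the bolt slides home (to the robot's left when square on), z up. The front deck with catch and bolt is 60 mm high; the hood covers x +30 to +124, y -135 to +135 mm, its top 119 mm above the table.
- tab (a point): Middle of the pushing face (turned to the shaker's -y), 13 mm below the top, of the bolt's orange upright tab; moves with the bolt. Tab: 26 mm wide in x, 10 mm thick in y, from 83 mm (top of the steel bolt bar, 22 mm wide) to 127 mm above the table. Bolt drawn back: at x -25, y -35, z 114 mm in the shaker's frame. Axes as the shaker's.
- pad (a point): Middle of the top face of the red spring catch, a bar 32 mm wide in x, 110 mm long in y, parallel to the bolt; moves with the catch. Catch up: at x -92, y -25, z 104 mm in the shaker's frame. Pressed anywhere it goes straight down as a whole, and a fingertip may slide along it while pressing. Its centre line is 67 mm from the tab's in x. Axes as the shaker's.
- keeper (a point): Middle of the top of the yellow keeper that the bolt's end enters: 89 mm above the table, at x -25, y +98 mm in the shaker's frame. Two dark staples of the same height guide the bolt at y -88 and y +50 mm (each 13 mm long in y, x -46 to -4 mm). All fixed.
- bolt (a joint): Slide of the bolt along the shaker's +y, in m: 0 to 0.002 drawn back, 0.042 fully home at its end stop. Friction about 2.5 N, no spring. Two teeth on the bolt meet the catch's nose unless the catch is over 5 mm down: with the catch up the bolt is blocked before 0.004, between the teeth (0.018 to 0.022), or, once home, held beyond 0.036.
- catch (a joint): Travel of the red catch downward, in m: 0 fully up, 0.010 fully down at its stop. A spring pushes it up with about 2.3 N at the top and 6 N at the bottom. It springs back when let go, but stays about 5 mm down if a bolt tooth is over its nose.
- vial_red_mid (a point): Middle (30 mm above its foot) of a loose clear vial with a red cap, 29 mm across, 60 mm high, which stands on the shaker's front deck to the +y side of the catch. To be left alone.
- vial_white_mid (a point): Middle (30 mm above its foot) of a loose clear vial with a white cap, 29 mm across, 60 mm high, standing on the table at the robot's side of the shaker. To be left alone.
- beaker_mid (a point): Middle (42 mm above its foot) of an open glass beaker, 70 mm across, 85 mm high, standing on the table beside the shaker. To be left alone.
Things that resemble listed ones, but are neither listed nor needed, are in the scene too. Leave any blue look-alike of the part that bears vial_white_mid alone.

How it is judged (in metres and radians):
On the way, in this order (a step that is already met when the one before it is completed fails the run):
1. the catch is pressed down while the bolt is still drawn back (value of joint catch above 0.0055 m and value of joint bolt below 0.006 m), for 0.05 s.
2. the bolt is pushed home with the catch still held down (value of joint catch above 0.0055 m and value of joint bolt above 0.036 m), for 0.05 s.
At the end, for the whole second after the job is handed in: The bolt is home in the keeper (within 4.5 mm of its end stop) and at rest, the catch has sprung back up (within 1.5 mm of the top), and both vials and the beaker stand upright within 20 mm of where they were (value of joint bolt above 0.0375 m and value of joint catch below 0.0015 m and velocity of joint bolt between -0.005 and 0.005 m/s and distance of each of vial_red_mid, vial_white_mid, beaker_mid from where it was at the start of the episode below 0.02 m and angle between each of vial_red_mid, vial_white_mid, beaker_mid's own z axis and vertical below 0.2 rad); the robot touches nothing.
It fails at once if the red-capped vial is knocked, lifted or moved (distance of vial_red_mid from where it was at the start of the episode above 0.02 m or angle between vial_red_mid's own z axis and vertical above 0.5 rad).
It fails at once if the white-capped vial is knocked, lifted or moved (distance of vial_white_mid from where it was at the start of the episode above 0.02 m or angle between vial_white_mid's own z axis and vertical above 0.5 rad).
It fails at once if the beaker is knocked, lifted or moved (distance of beaker_mid from where it was at the start of the episode above 0.02 m or angle between beaker_mid's own z axis and vertical above 0.5 rad).
It also fails if it takes over 42 s, if anything falls off the work surface, if the arm or the gripper's body presses on something with over 40 N, if the wrist force passes 120 N, or if a joint passes its speed limit or range.

## Working session

There is one attempt and no reset: what is moved stays moved. The work goes in short steps, Python scripts to look and compute and a tool call to move; the robot and the scene stay as the last step left them, time stands still between calls to the robot, and variables do not carry over. Pictures are saved under pics/ and viewed, about 8 in all and at most 12, crops included, and the job is handed in when it is done.

Besides the shell and the picture viewer there is one more tool, called after "Call:" as name(argument=value, ...), one argument or row to a line, values as JSON. jog_arm: Moves the arm, as the interface text tells. Its arguments: {"type":"object","properties":{"plan":{"type":"array"},"force":{"type":"number"}},"required":["plan"]}

```bash
ls; mkdir -p pics; python3 - <<'E'
from workcell import *
import cv2
s=state();print(s); print(grip_depth)
for n in("scene","top"):
    f=grab_frame(n);cv2.imwrite(f"pics/{n}0.png",f[:,:,::-1]);print(n,camera_params(n))
print(camera_params("wrist"))
E
```

```text
pics
{'time_s': 0.0, 'joint_pos': array([6.66346681e+01, 1.38301917e+01, 2.11516706e-01, 7.64999031e+01,
       2.54829329e-03, 9.00022506e+01]), 'dq': array([ 0.01051635, -0.00823098, -0.04624192,  0.06386314,  0.06104701,
       -0.07399595]), 'tau': array([ 4.86690788e-04, -3.72319257e+01,  2.52407008e+01,  1.70028600e-02,
       -1.69937476e-05,  1.12758809e-05]), 'eef_pos': array([0.19803083, 0.45841704, 0.2304158 ]), 'tool_rot': array([ 178.77113154,   89.88139452, -114.59645363]), 'ft_force': array([-0.37792864, -0.33810684, -0.07715852]), 'moment': array([0.03610646, 0.00822592, 0.03227406]), 'gripper_width': 0.08502028090505127}
0.0187
scene {'fx': 456.52300975134085, 'fy': 456.52300975134085, 'cx': 319.95842701507087, 'cy': 202.7776897338807, 'view': array([[-0.29295907,  0.9560718 ,  0.01008465,  0.07304353],
       [ 0.75422275,  0.2375654 , -0.6121362 , -0.33500425],
       [-0.58764192, -0.17172478, -0.79068804,  1.18963749],
       [ 0.        ,  0.        ,  0.        ,  1.        ]])}
top {'fx': 383.1985983385793, 'fy': 383.1985983385793, 'cx': 321.5184607456366, 'cy': 207.32607888789607, 'view': array([[-0.01559711, -0.99983972,  0.00878985,  0.07846876],
       [-0.98498115,  0.0138523 , -0.17210533,  0.53648365],
       [ 0.17195598, -0.01134218, -0.98503934,  0.75188958],
       [ 0.        ,  0.        ,  0.        ,  1.        ]])}
{'fx': 309.0295124234318, 'fy': 309.0295124234318, 'cx': 314.99894734940085, 'cy': 195.04285133020252, 'T_tool_cam': array([[-5.35486463e-04, -3.00828727e-01,  9.53678033e-01,
        -1.41528323e-01],
       [ 4.23509971e-04, -9.53678152e-01, -3.00828527e-01,
         7.65726684e-02],
       [ 9.99999767e-01,  2.42802552e-04,  6.38085706e-04,
         1.84769958e-03],
       [ 0.00000000e+00,  0.00000000e+00,  0.00000000e+00,
         1.00000000e+00]])}
```

View pics/scene0.png

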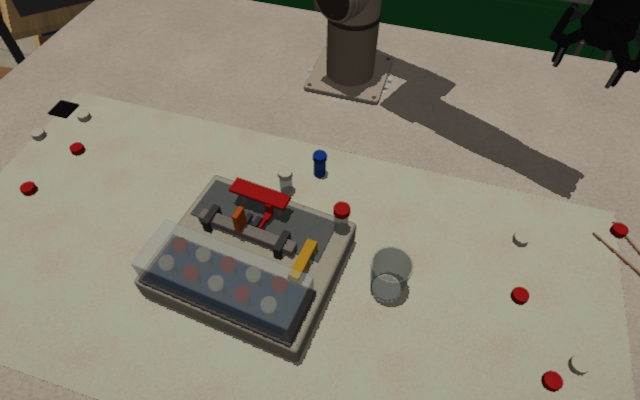

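View pics/top0.png

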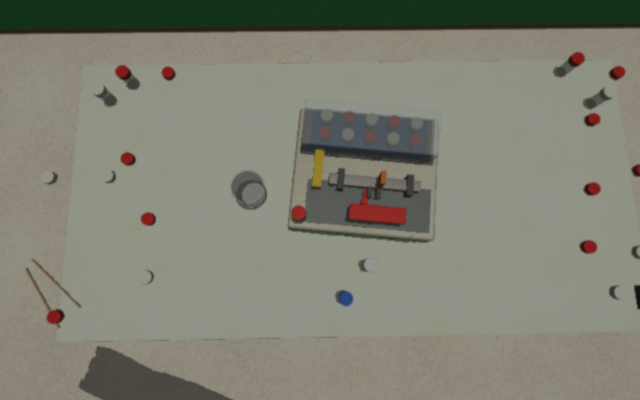

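Scene view: red bar ends (231,187) and (290,201), orange tab (239,219), keeper (303,260), red vial (342,211). Top view: bar (378,214), tab (382,178), keeper (318,168), white vial (371,265), red vial (299,213), blue decoy (345,298).

```bash
cat > h.py <<'E'
from workcell import *
import cv2,numpy as np
from scipy.optimize import least_squares
from scipy.spatial.transform import Rotation as R
def tri(obs): # obs: list of (view,K dict,(u,v))
    A=[]
    for V,c,(u,v) in obs:
        x,y=(u-c['cx'])/c['fx'],(v-c['cy'])/c['fy']
        A+= [x*V[2]-V[0], y*V[2]-V[1]]
    A=np.array(A); return np.linalg.lstsq(A[:,:3],-A[:,3],rcond=None)[0]
def proj(V,c,P):
    p=P@V[:3,:3].T+V[:3,3]; return np.c_[c['fx']*p[:,0]/p[:,2]+c['cx'],c['fy']*p[:,1]/p[:,2]+c['cy']]
def shk(p,P): # shaker pose x,y,yaw
    return R.from_euler('z',p[2]).apply(P)+[p[0],p[1],0]
E
python3 - <<'E'
from h import *
C={n:camera_params(n) for n in("scene","top")}
I={n:cv2.imread(f"pics/{n}0.png") for n in C}
for n,(x0,x1,y0,y1) in dict(scene=(180,350,165,285),top=(285,445,140,235)).items():
    hsv=cv2.cvtColor(I[n],cv2.COLOR_BGR2HSV)
    for col,lo,hi in(("red",0,5),("orange",8,15),("yellow",18,27)):
        m=cv2.inRange(hsv,(lo,150,90),(hi,255,255)); z=np.zeros_like(m); z[y0:y1,x0:x1]=m[y0:y1,x0:x1]
        k,l,st,ce=cv2.connectedComponentsWithStats(z)
        print(n,col,[(s.tolist(),c.round(1).tolist()) for s,c in zip(st[1:],ce[1:]) if s[4]>15])
    cv2.imwrite(f"pics/{n}z.png",cv2.resize(I[n][y0:y1,x0:x1],None,fx=4.5,fy=4.5,interpolation=cv2.INTER_CUBIC))
obs=lambda a,b:[(C['scene']['view'],C['scene'],a),(C['top']['view'],C['top'],b)]
pts={}
for k,a,b in(("pad",(261,194),(378,213)),("keeper",(304,256),(319,167)),("redvialcap",(342,210),(299,213)),("whitecap",(285,174),(371,265)),("beaker",(391,263),(250,187))):
    pts[k]=tri(obs(a,b)); print(k,pts[k].round(4))
E
```

```text
scene red [([229, 178, 62, 31, 844], [260.1, 193.2]), ([334, 202, 16, 13, 168], [341.5, 208.2]), ([258, 212, 13, 16, 78], [264.4, 218.4])]
scene orange [([232, 206, 12, 13, 78], [237.3, 211.9])]
scene yellow [([293, 239, 24, 33, 365], [304.5, 254.7])]
top red [([349, 188, 57, 36, 952], [376.1, 212.5]), ([292, 206, 14, 14, 158], [298.3, 212.8])]
top orange [([381, 172, 5, 12, 52], [382.8, 177.3])]
top yellow [([312, 149, 12, 38, 303], [317.7, 167.5])]
pad [ 0.5144 -0.0341  0.0999]
keeper [0.61   0.0784 0.0938]
redvialcap [0.5151 0.1168 0.1128]
whitecap [ 0.4165 -0.025   0.0504]
beaker [0.5739 0.2169 0.0825]
```

View pics/topz.png

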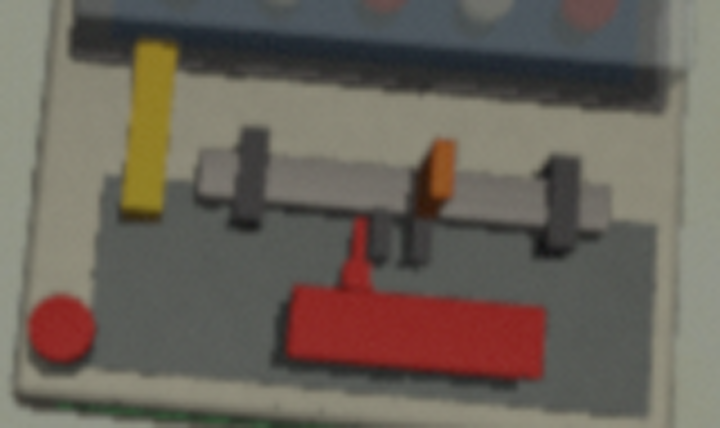

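View pics/scenez.png

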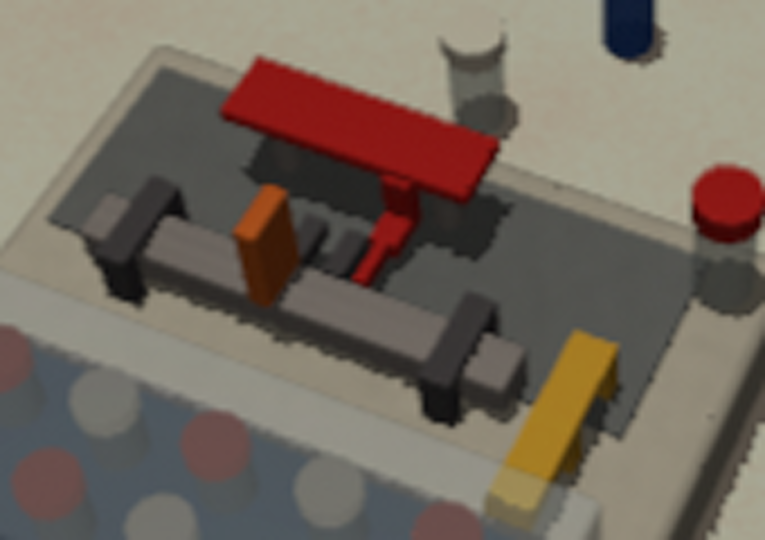

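The crops show the catch bar's corners, the tab's top and the two guide staples clearly. I'll fit the shaker pose (x, y, yaw, with z offset as a check) to those corners.

```bash
cat > fit.py <<'E'
from h import *
C={n:camera_params(n) for n in("scene","top")}
bar=np.array([[-76,30],[-108,30],[-108,-80],[-76,-80]])
tab=np.array([[-12,-25],[-12,-35],[-38,-35],[-38,-25]])
M=np.r_[np.c_[bar,[104]*4],np.c_[tab,[127]*4]]/1000
uv={'top':np.array([(297,288),(289,357),(541,378),(545,308),(433,140),(456,140),(453,198),(428,205)])/4.5+[285-.4,140-.4],
'scene':np.array([(466,193),(497,146),(262,58),(222,110),(286,197+3),(235+0,232),(262,186),(286,192)])/4.5+[180-.4,165-.4]}
uv['scene'][4:]=np.array([(252,238),(235,232),(266,186),(286,195)])/4.5+[179.6,164.6]
f=lambda p,ns=('top','scene'):np.concatenate([(proj(C[n]['view'],C[n],shk(p,M)+[0,0,p[3]])-uv[n]).ravel() for n in ns])
r=least_squares(f,[.61,0,0,0],loss='soft_l1');p=r.x
print(p[:2].round(4),np.degrees(p[2]),p[3]);print(r.fun.reshape(-1,2).round(1).tolist())
print('pad,tab,keeper',shk(p,np.array([[-.092,-.025,.104],[-.025,-.035,.114],[-.025,.098,.089]])).round(4))
np.save('p.npy',p)
E
python3 fit.py; python3 -c "
from h import *
s=state();print(R.from_euler('xyz',s['tool_rot'],degrees=True).as_matrix().round(3))"
```

```text
[ 0.6073 -0.018 ] -5.380446209074079 -0.0019925508411008652
[[-2.3, 0.0], [-1.6, 1.0], [-0.5, 0.8], [-0.8, 0.0], [-0.6, 0.1], [-0.5, 0.5], [-0.5, 0.9], [-0.2, -1.1], [-0.3, 1.1], [0.5, -1.7], [-2.0, -0.4], [-1.8, 0.5], [-0.5, 1.0], [-2.1, 0.4], [-1.3, -0.9], [-0.5, -1.1]]
pad,tab,keeper [[ 0.5133 -0.0342  0.104 ]
 [ 0.5791 -0.0505  0.114 ]
 [ 0.5916  0.0819  0.089 ]]
[[-0.001 -0.918  0.397]
 [-0.002  0.397  0.918]
 [-1.     0.    -0.002]]
```

Call:
jog_arm(
  plan=[
    [6,0,0,0,-44,-29,-0.25],
    [12,0,0,0,-88,-57,-0.25],
    [18,0,0,0,-131,-86,-0.25],
    [24,0,0,0,-175,-114,-0.25],
    [30,0,0,0,-219,-143,-0.25],
    [36,0,0,0,-263,-171,-0.25],
    [42,0,0,0,-306,-200,-0.25],
    [48,0,0,0,-350,-228,-0.25],
    [54,0,0,0,-394,-257,-0.25],
    [62,0,0,0,-455,-297,-0.25],
    [72,0,0,0,-525,-342,-0.25],
    [72,0,0,0,-525,-342,-0.25],
  ],
)

```text
time_s: 1.6
eef_pos: [0.5453, -0.0665, 0.2302]
tool_rot: [-125.0, 89.9, -130.6]
ft_force: [-0.4, 0.6, 0.4]
gripper_width: 0.0534
```

```bash
cat > look.py <<'E'
from h import *
import sys
p=np.load('p.npy');s=state();Rt=R.from_euler('xyz',s['tool_rot'],degrees=True).as_matrix()
loc=R.from_euler('z',-p[2]).apply(s['eef_pos']-[p[0],p[1],0])
az=Rt[:,2];print('t',s['time_s'],'eef',s['eef_pos'].round(4),'in shaker mm',(loc*1000).round(1),'z-axis yaw',np.degrees(np.arctan2(az[1],az[0])).round(2),'F',s['ft_force'].round(2),'M',s['moment'].round(2),'w',s['gripper_width'],'xax',Rt[:,0].round(3))
if len(sys.argv)>1:
    c=camera_params("wrist");T=np.eye(4);T[:3,:3]=Rt;T[:3,3]=s['eef_pos'];V=np.linalg.inv(T@c['T_tool_cam'])
    f=grab_frame("wrist");g=np.ascontiguousarray(f[:,:,::-1]);cv2.imwrite(f"pics/{sys.argv[1]}_raw.png",g)
    bar=[[-76,30,104],[-108,30,104],[-108,-80,104],[-76,-80,104]];tab=[[-12,-25,127],[-12,-35,127],[-38,-35,127],[-38,-25,127]]
    for q in(bar,tab):
        uv=proj(V,c,shk(p,np.array(q)/1000)); print(uv.round(0).tolist())
        cv2.polylines(g,[uv.round().astype(int)],True,(0,255,0),1)
    np.savez(f"pics/{sys.argv[1]}.npz",V=V)
    cv2.imwrite(f"pics/{sys.argv[1]}.png",g)
E
python3 look.py w1
```

```text
t 1.6 eef [ 0.5453 -0.0665  0.2302] in shaker mm [-57.1 -54.2 230.2] z-axis yaw -5.6 F [-0.36  0.58  0.44] M [-0.02  0.    0.03] w 0.05337390322536056 xax [-0.002 -0.002 -1.   ]
[[291.0, 90.0], [252.0, 91.0], [259.0, 216.0], [294.0, 216.0]]
[[370.0, 162.0], [369.0, 174.0], [337.0, 174.0], [338.0, 162.0]]
```

View pics/w1.png

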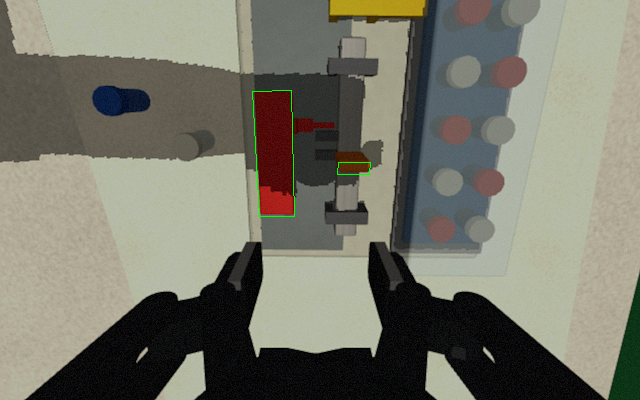

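Overlay agrees: bar outline sits on the red bar (rows 90–216, columns 252–294), the tab's top at about row 168, column 353; both fingertips (columns ~255 and ~376) straddle as planned. Descending.

Call:
jog_arm(
  plan=[
    [0,0,0,40,0,-1,-0.25],
    [0,0,0,80,0,-1,-0.25],
    [0,0,0,110,0,-1,-0.25],
    [0,0,0,122,0,-1,-0.25],
    [0,0,0,122,0,-1,-0.25],
  ],
)

```text
time_s: 2.28
eef_pos: [0.5452, -0.069, 0.1073]
tool_rot: [-113.4, 89.7, -119.0]
ft_force: [-0.2, -0.1, 1.9]
gripper_width: 0.0535
```

Call:
jog_arm(
  plan=[
    [0,0,0,3,0,0,-0.25],
    [0,0,0,6,0,0,-0.25],
    [0,0,0,6,0,0,-0.25],
  ],
)

```text
time_s: 2.65
eef_pos: [0.5455, -0.069, 0.1018]
tool_rot: [-103.0, 89.8, -108.6]
ft_force: [0.3, -0.4, 1.1]
gripper_width: 0.0535
```

```bash
python3 look.py w2
```

```text
t 2.65 eef [ 0.5455 -0.069   0.1018] in shaker mm [-56.7 -56.6 101.8] z-axis yaw -5.64 F [ 0.26 -0.38  1.08] M [-0.03  0.01  0.01] w 0.05351837109174692 xax [-0.001 -0.004 -1.   ]
[[266.0, 78.0], [190.0, 78.0], [217.0, 300.0], [277.0, 300.0]]
[[423.0, 219.0], [421.0, 242.0], [358.0, 242.0], [359.0, 220.0]]
```

View pics/w2_raw.png

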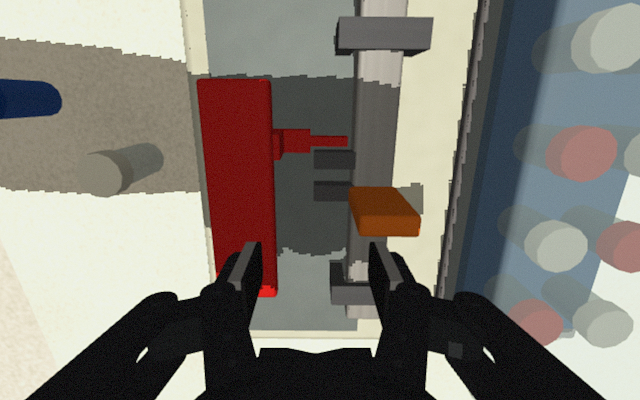

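No contact yet; left fingertip is over the bar (columns 235–262 within 210–277), right one in front of the tab (tab columns 353–418, face row ~237). Pressing on in small steps.

Call:
jog_arm(
  plan=[
    [0,0,0,2,0,0,-0.25],
    [0,0,0,4,0,0,-0.25],
    [0,0,0,4,0,0,-0.25],
  ],
)

```text
time_s: 3.08
eef_pos: [0.5457, -0.0691, 0.0981]
tool_rot: [-93.3, 89.8, -99.0]
ft_force: [-0.2, 0.4, 3.4]
gripper_width: 0.0535
```

Call:
jog_arm(
  plan=[
    [0,0,0,2,0,0,-0.25],
    [0,0,0,3,0,0,-0.25],
    [0,0,0,3,0,0,-0.25],
  ],
)

```text
time_s: 3.45
eef_pos: [0.5458, -0.0691, 0.0951]
tool_rot: [-92.4, 89.8, -98.0]
ft_force: [-1.7, 0.1, 4.4]
gripper_width: 0.0533
```

Call:
jog_arm(
  plan=[
    [0,0,0,2,0,0,-0.25],
    [0,0,0,3,0,0,-0.25],
    [0,0,0,3,0,0,-0.25],
  ],
)

```text
time_s: 3.82
eef_pos: [0.5458, -0.0692, 0.0921]
tool_rot: [-91.9, 89.8, -97.5]
ft_force: [-1.1, 0.1, 5.3]
gripper_width: 0.0535
```

Call:
jog_arm(
  plan=[
    [0,0,0,1,0,0,-0.25],
    [0,0,0,1,0,0,-0.25],
    [0,0,0,1,0,0,-0.25],
  ],
)

```text
time_s: 4.2
eef_pos: [0.5458, -0.0692, 0.0913]
tool_rot: [-91.6, 89.8, -97.2]
ft_force: [-1.5, -0.2, 6.2]
gripper_width: 0.0536
```

```bash
python3 look.py w3
```

```text
t 4.2 eef [ 0.5458 -0.0692  0.0913] in shaker mm [-56.4 -56.7  91.3] z-axis yaw -5.65 F [-1.51 -0.18  6.16] M [ 0.05  0.44 -0.03] w 0.053588624015410403 xax [-0.001 -0.004 -1.   ]
[[261.0, 76.0], [179.0, 76.0], [210.0, 313.0], [274.0, 313.0]]
[[432.0, 230.0], [429.0, 254.0], [361.0, 254.0], [362.0, 230.0]]
```

View pics/w3_raw.png

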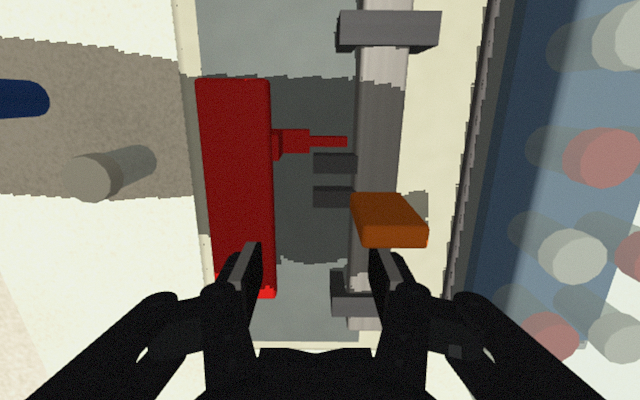

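The bar moved down with the tool (same apparent size after 10 mm of descent), force ≈6 N: catch near fully down, bolt still back. Tab face is at about row 247. Now the sideways push.

Call:
jog_arm(
  plan=[
    [0,0,0,0,5,0,-0.25],
    [0,0,0,0,10,0,-0.25],
    [0,0,0,0,15,0,-0.25],
    [0,0,0,0,20,0,-0.25],
    [0,0,0,0,25,0,-0.25],
    [0,0,0,0,30,0,-0.25],
    [0,0,0,0,35,0,-0.25],
    [0,0,0,0,40,0,-0.25],
    [0,0,0,0,45,0,-0.25],
    [0,0,0,0,48,0,-0.25],
    [0,0,0,0,48,0,-0.25],
  ],
)

```text
time_s: 5.62
eef_pos: [0.5513, -0.0234, 0.0916]
tool_rot: [-75.7, 89.5, -81.4]
ft_force: [0.5, -4.9, 5.7]
gripper_width: 0.0537
```

```bash
python3 look.py w4
```

```text
t 5.625 eef [ 0.5513 -0.0234  0.0916] in shaker mm [-55.2 -10.7  91.6] z-axis yaw -5.71 F [ 0.48 -4.91  5.74] M [-1.06  0.2   0.12] w 0.05367238385776219 xax [ 0.001 -0.008 -1.   ]
[[265.0, 190.0], [191.0, 190.0], [217.0, 384.0], [276.0, 383.0]]
[[416.0, 331.0], [414.0, 350.0], [354.0, 350.0], [354.0, 331.0]]
```

View pics/w4_raw.png

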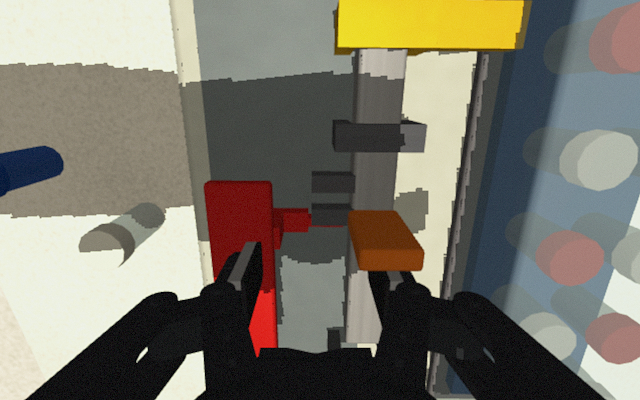

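Bolt slid with the finger: tab in contact (face row ~268), bolt end now under the keeper edge (row ~50). Going on in small steps to the end stop.

Call:
jog_arm(
  plan=[
    [0,0,0,0,2,0,-0.25],
    [0,0,0,0,4,0,-0.25],
    [0,0,0,0,4,0,-0.25],
  ],
)

```text
time_s: 6.05
eef_pos: [0.5515, -0.0217, 0.0917]
tool_rot: [-79.6, 89.3, -85.4]
ft_force: [-1.4, -5.9, 5.4]
gripper_width: 0.0532
```

Call:
jog_arm(
  plan=[
    [0,0,0,0,2,0,-0.25],
    [0,0,0,0,3,0,-0.25],
    [0,0,0,0,3,0,-0.25],
  ],
)

```text
time_s: 6.42
eef_pos: [0.5516, -0.0211, 0.0917]
tool_rot: [-82.2, 89.0, -88.1]
ft_force: [-2.5, -6.5, 5.3]
gripper_width: 0.0532
```

Call:
jog_arm(
  plan=[
    [0,0,0,0,2,0,-0.25],
    [0,0,0,0,2,0,-0.25],
  ],
)

```text
time_s: 6.68
eef_pos: [0.5516, -0.0211, 0.0918]
tool_rot: [-83.6, 88.7, -89.6]
ft_force: [-1.8, -5.7, 5.7]
gripper_width: 0.0533
```

Call:
jog_arm(
  plan=[
    [0,0,0,0,4,0,-0.25],
    [0,0,0,0,7,0,-0.25],
    [0,0,0,0,7,0,-0.25],
    [0,0,0,0,7,0,-0.25],
  ],
)

```text
time_s: 7.18
eef_pos: [0.5517, -0.0193, 0.0919]
tool_rot: [-85.3, 88.2, -91.5]
ft_force: [-3.4, -13.1, 6.8]
gripper_width: 0.0534
```

```bash
python3 look.py w5
```

```text
t 7.175 eef [ 0.5517 -0.0193  0.0919] in shaker mm [-55.2  -6.5  91.9] z-axis yaw -6.21 F [ -3.39 -13.08   6.79] M [-2.5   0.63 -0.22] w 0.053417975307258704 xax [-0.001 -0.032 -0.999]
[[264.0, 200.0], [191.0, 201.0], [220.0, 387.0], [278.0, 386.0]]
[[415.0, 338.0], [413.0, 356.0], [353.0, 357.0], [354.0, 339.0]]
```

View pics/w5_raw.png

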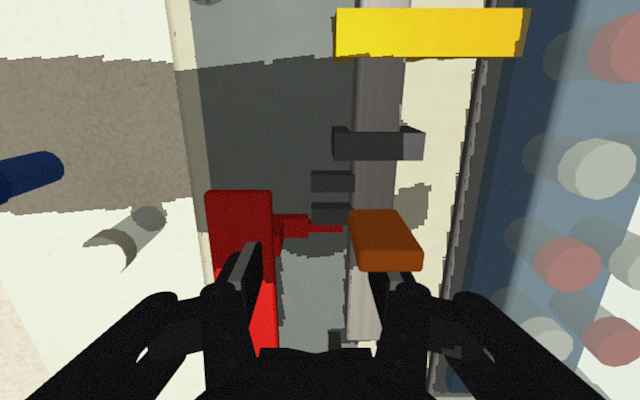

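```bash
python3 - <<'E'
from h import *
p=np.load('p.npy');c=camera_params('wrist')
def hit(V,u,v,z):
    W=np.linalg.inv(V);d=W[:3,:3]@[(u-c['cx'])/c['fx'],(v-c['cy'])/c['fy'],1];o=W[:3,3]
    P=o+d*(z-o[2])/d[2];return R.from_euler('z',-p[2]).apply(P-[p[0],p[1],0])*1000
for n in('w2','w3','w4','w5'):
    V=np.load(f'pics/{n}.npz')['V'];h=cv2.cvtColor(cv2.imread(f'pics/{n}_raw.png'),cv2.COLOR_BGR2HSV)
    m=cv2.inRange(h,(7,150,60),(16,255,255));m[:,:340]=0;m[:,450:]=0
    col=[np.where(m[:,u])[0].max() for u in range(385,410)];v=np.median(col)+.5
    k=cv2.inRange(h,(20,150,60),(30,255,255));kc=[np.where(k[:,u])[0] for u in range(385,410)]
    print(n,v,'tab face y',hit(V,395,v,.127).round(1),'keeper lower edge y', [hit(V,395,np.median([x.max() for x in kc])+.5,.089).round(1) if all(len(x) for x in kc) else None])
E
```

```text
w2 235.5 tab face y [-22.8 -32.1 127. ] keeper lower edge y [None]
w3 247.5 tab face y [-25.1 -32.3 127. ] keeper lower edge y [None]
w4 270.5 tab face y [-23.1   3.8 127. ] keeper lower edge y [array([-19.9,  88. ,  89. ])]
w5 271.5 tab face y [-22.9   8.  127. ] keeper lower edge y [array([-19.3,  88.1,  89. ])]
```

Call:
jog_arm(
  plan=[
    [0,0,0,1,5,0,-0.25],
    [0,0,0,1,10,0,-0.25],
    [0,0,0,1,10,0,-0.25],
    [0,0,0,1,10,0,-0.25],
  ],
)

```text
time_s: 7.72
eef_pos: [0.5517, -0.0192, 0.092]
tool_rot: [-85.8, 87.1, -92.5]
ft_force: [-7.0, -25.8, 12.9]
gripper_width: 0.0537
```

```bash
python3 look.py w6; python3 - <<'E'
from h import *
p=np.load('p.npy');c=camera_params('wrist');V=np.load('pics/w6.npz')['V'];h=cv2.cvtColor(cv2.imread('pics/w6_raw.png'),cv2.COLOR_BGR2HSV)
m=cv2.inRange(h,(7,150,60),(16,255,255));m[:,:340]=0;m[:,450:]=0
v=np.median([np.where(m[:,u])[0].max() for u in range(385,410)])+.5
W=np.linalg.inv(V);d=W[:3,:3]@[(395-c['cx'])/c['fx'],(v-c['cy'])/c['fy'],1];o=W[:3,3];P=o+d*(.127-o[2])/d[2]
print(v,R.from_euler('z',-p[2]).apply(P-[p[0],p[1],0])*1000)
E
```

```text
t 7.725 eef [ 0.5517 -0.0192  0.092 ] in shaker mm [-55.2  -6.4  92. ] z-axis yaw -6.72 F [ -7.01 -25.76  12.92] M [-4.74  1.16 -0.59] w 0.05365581714583991 xax [-0.002 -0.05  -0.999]
[[263.0, 202.0], [190.0, 204.0], [222.0, 386.0], [279.0, 385.0]]
[[415.0, 338.0], [413.0, 356.0], [354.0, 357.0], [354.0, 339.0]]
271.5 [-22.8935222    8.63289739 127.        ]
```

Force doubled without motion: the bolt is on its end stop (tab travel ≈ 40–41 mm). Backing off the tab, then lifting.

Call:
jog_arm(
  plan=[
    [0,0,0,0,-3,0,-0.25],
    [0,0,0,0,-6,0,-0.25],
    [0,0,0,0,-6,0,-0.25],
    [0,0,0,-8,-7,0,-0.25],
    [0,0,0,-16,-8,0,-0.25],
    [0,0,0,-40,-10,0,-0.25],
    [0,0,0,-80,-14,0,-0.25],
    [0,0,0,-120,-60,0,-0.25],
    [0,0,0,-120,-60,0,-0.25],
    [0,0,0,-120,-60,0,-0.25],
  ],
)

```text
time_s: 9.02
eef_pos: [0.5444, -0.0728, 0.2142]
tool_rot: [-87.1, 87.1, -93.9]
ft_force: [0.8, 0.0, -0.9]
gripper_width: 0.0533
```

```bash
python3 look.py w7 | head -1; python3 - <<'E'
from h import *
f=grab_frame('scene')[:,:,::-1];cv2.imwrite('pics/s7.png',f);t=grab_frame('top')[:,:,::-1]
a=cv2.resize(f[150:310,180:430],None,fx=2.6,fy=2.6,interpolation=2);b=cv2.imread('pics/w7_raw.png')[0:260];
W=800;b=cv2.resize(b,(480,195));o=np.zeros((600,650,3),np.uint8);o[:a.shape[0],:650]=a[:, :650];r=min(195,600-a.shape[0]);o[a.shape[0]:a.shape[0]+r,:480]=b[:r]
cv2.imwrite('pics/c7.png',o)
E
```

```text
t 9.025 eef [ 0.5444 -0.0728  0.2142] in shaker mm [-57.5 -60.5 214.2] z-axis yaw -6.76 F [ 0.78  0.03 -0.86] M [0.01 0.05 0.03] w 0.05327968067007789 xax [-0.003 -0.05  -0.999]
```

View pics/c7.png

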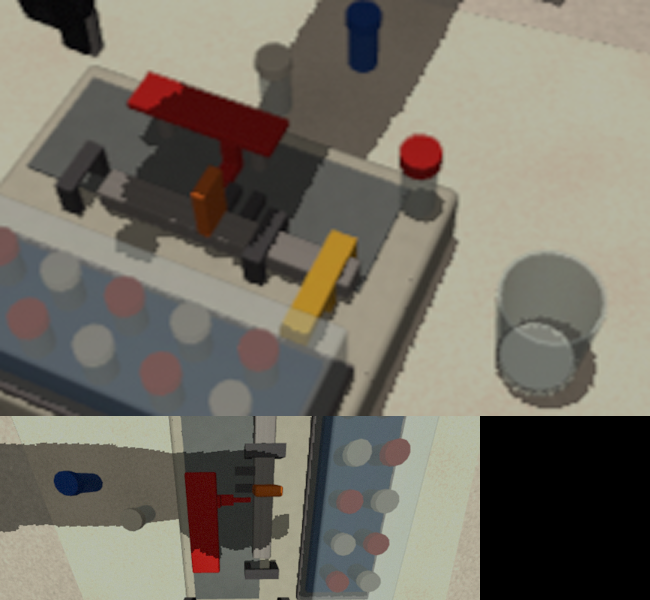

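Vials and beaker stand in place and the bolt's end is through the keeper. Checking numerically that the catch is back at its starting height.

```bash
python3 - <<'E'
from h import *
for f in('scene0','s7'):
    h=cv2.cvtColor(cv2.imread(f'pics/{f}.png'),cv2.COLOR_BGR2HSV);z=cv2.inRange(h,(0,150,70),(5,255,255));z[:165]=0;z[285:]=0;z[:,:180]=0;z[:,350:]=0
    k,l,st,ce=cv2.connectedComponentsWithStats(z);print(f,[(s.tolist(),c.round(1).tolist()) for s,c in zip(st[1:],ce[1:]) if s[4]>40])
P=np.load('p.npy');c=camera_params('scene');print(proj(c['view'],c,shk(P,np.array([[-.092,-.025,.104],[-.092,-.025,.099]]))))
d=cv2.absdiff(cv2.imread('pics/scene0.png'),cv2.imread('pics/s7.png'));
print('w7 catch model vs image'); 
V=np.load('pics/w7.npz')['V'];cw=camera_params('wrist')
for zz in(.104,.099): print(proj(V,cw,shk(P,np.array([[-.076,.03,zz],[-.108,.03,zz],[-.108,-.08,zz],[-.076,-.08,zz]]))).round(1).tolist())
h=cv2.cvtColor(cv2.imread('pics/w7_raw.png'),cv2.COLOR_BGR2HSV);z=cv2.inRange(h,(0,150,60),(5,255,255));k,l,st,ce=cv2.connectedComponentsWithStats(z);print(st[1:][st[1:,4]>300].tolist())
E
```

```text
scene0 [([229, 178, 62, 32, 896], [260.1, 193.6]), ([334, 202, 16, 14, 178], [341.5, 208.5]), ([258, 212, 14, 16, 93], [264.5, 218.5])]
s7 [([229, 178, 62, 31, 848], [259.4, 193.3]), ([334, 202, 16, 14, 183], [341.6, 208.7])]
[[258.63229327 191.72643051]
 [258.90133607 193.49319308]]
w7 catch model vs image
[[285.7, 74.1], [242.9, 75.2], [256.1, 210.7], [292.8, 209.8]]
[[286.2, 74.3], [244.3, 75.3], [257.1, 208.4], [293.2, 207.6]]
[[246, 75, 48, 134, 4236]]
```

```bash
python3 -c "
from workcell import *
print(close_job())"
```

```text
the job is handed in; nothing more can be done
None
```

The guard is locked as far as my checks show, and the job is handed in at about 9 s of the 42 s allowed. `close_job` gives no verdict, so this rests on the measurements below.

One fingertip held the red catch down, reaching about 6 N and roughly 8 mm of travel. The other pushed the orange tab sideways to its end stop. I then backed off the tab, lifted, and moved clear.

- **Bolt:** the end stop showed as force rising from 13 to 26 N with no further motion. The wrist camera put the tab's travel at about 40 to 41 mm, against 42 mm nominal, which is within calibration error. The bolt's end is visible through the keeper.
- **Catch:** its outline in the scene image matches the starting one to within a pixel, where 5 mm down would shift it about 1.8 px. I take it as fully up, though this check cannot resolve the 1.5 mm limit by itself.
- **Vials and beaker:** the red vial's cap is unmoved to within a pixel. The white vial and the beaker I checked only by eye; both stand upright where they were.
- **Tool:** it is about 95 mm clear above the deck parts, and the residual force is at the noise level.
- **Disagreements:** the fitted shaker pose was off by about 2 to 3 mm in the wrist view, which the fingertip margins covered. The tool also tilted about 3° while pushing against the stop.

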